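# Set the polariser ring of a light viewer to the red mark

### The arm

A 6-joint arm with a two-finger parallel gripper is mounted at the origin on the work surface; the furniture and walls round the work are solid. World frame = base frame: x ahead of the robot, y to its left, z up, the work surface at z = 0. Lengths are in mm, angles in rad, forces in N, time in s.
With the tool pointing down it reaches from about 350 to 775 mm from the base axis. Payload 7.3 kg.
Tool frame: the origin (TCP) lies between the finger pads; the fingertips stand 22 mm ahead of it and the grasp point (between the pads) lies 3 mm ahead of it (nose_length is the distance from the TCP to the fingertips, in mm); z points along the fingers, y is the direction in which the jaws open and shut (so a half turn about z gives the same grasp; the last joint's range is limited). The gripper opens to 92 mm and grips with 3 to 60 N. Pads are 19 mm wide; open, the fingers measure 130 mm over their backs; the gripper's body (75 mm by 190 mm) begins 47 mm behind the grasp point.
Start: joints at [1.19, 0.342, 1.524, -0, 1.275, -0.146], TCP at [122.123, 510.616, 248.741] pointing down, gripper open.
Joint ranges: [-2.53, 2.53], [-0.77, 2.02], [0.04, 2.7], [-1, 4.14], [0.28, 2.66], [-3.11, 3.11]. Speed limits (rad/s): [2.57, 2.57, 3.14, 3.14, 3.14, 3.14].

### API

Orientations are given as [roll, pitch, yaw] about the fixed x, y, z axes, in that order (R = Rz(yaw) Ry(pitch) Rx(roll)).
In Python, from plant import get_obs, capture, close_job, nose_length gives the robot as it stands.
- The arm moves only by the tool step_arm, never from a script. Its argument "increments" is text: rows parted by semicolons, each of 7 numbers parted by spaces: the turn, a rotation vector about the tool's x, y, z in rad, then the shift along the tool's x, y, z in mm, then the opening, from -1 (shut) to 1 (fully open). A call has 1 to 20 rows; each row is the pose to reach, as a shift and turn from the pose commanded when the call began, along the tool's axes at that moment; what a row does not reach only later rows make up. A row lasts 1/8 s, in which the tool goes at most 62.5 mm and 10.7 degrees, less where a joint would pass 70% of its speed; a pose out of reach is approached as far as the arm can. A call with a gripper value outside its range is refused whole. The fingers move at their own pace and stop on an object; the grip force is fixed at half the most. Time passes only in rows, so rows that repeat a pose let the fingers close. It gives the time, the measured TCP pose, the force and the opening at its end, in the units of the state.
- get_obs(): the state, without advancing time (a new reading comes with each control period).
- capture(name): name is "side" or "top" or "wrist"; returns a dict with "frame" (384x512x3 uint8, red, green, blue), "K" (3x3 intrinsics, pixels), "extrinsics" (4x4, takes a point from world to camera coordinates); the wrist camera has in their place "tool_from_camera" (4x4, takes a point from camera to tool coordinates, whose origin is the TCP and whose axes are the flange's). Camera axes: x right, y down, z forward; pixel columns grow to the right and rows downward; lengths in mm; the calibration is good to about 2 mm. A picture is of the moment at which its call begins: read the wrist's pose just before it. There is no depth.
- close_job(): hands the job in, once; it reports no verdict.
The state is a dict: "time": time; "joint_positions": joint angles; "dq": joint speeds; "tau": joint torques, N m; "tool_pos": TCP position; "tcp_rot": TCP orientation; "contact_force": force on the tool from outside, world axes, zero at the start; "moment": the same for the moment, N m; "grip_width": finger opening in mm.
Only numpy, scipy, OpenCV 4.12 (cv2) and the standard library are available. Lean on these libraries where they do the work, as an engineer would, in place of code of your own. Each camera call takes 0.05 s, during which the arm holds its last target.

### The job

On the round polarised-light viewer, push the upright orange-sided lever round its arc until the small yellow pointer at its foot stands at the middle of the red clip on the rim, and let the ring come to rest there; then press the green lamp button on the viewer's side console all the way down and let it come up again. Only push and press with the fingers: do not pinch the lever, do not shift the red clip, and leave the dropper bottle and the two weights alone. Finish with the pointer still at the red clip and the fingers clear of everything.

Things in the scene. Friction and masses are not known exactly. Their poses are not given: they have to be found in the camera images.
- viewer: fixed polarised-light viewer on the table: white round housing, 196 mm across and 36 mm high, with a dark turning ring on top; a console 78 mm wide and 30 mm high reaches out to 167 mm from the centre on its -y side. Origin: centre of the housing's underside, on the table; z up; the scale of black ticks (every 10 degrees) lies on the rim on the -x side
- ring_centre (a point): point on the vertical turning axis of the ring, at the ring's top face, 43 mm above the table. The ring is a dark disc of 160 mm diameter, 7 mm thick, with a white window. The axes turn with the ring; -x points from the centre to the lever
- analyser_ring (a joint): angle of the ring in rad: 0 has the lever on the viewer's -x side, positive is counter-clockwise seen from above (towards the console). Range -1.4 to 1.4. It turns with light dry friction (about 0.12 N m, some 2 N at the lever) and stays where it is left
- lever (a point): middle of the upright black lever blade, 68 mm from the axis, 61 mm above the table: 16 mm long radially, 8 mm thick, top 77 mm above the table; an orange pad on each broad face (14 mm over both). Its foot is 18 mm wide, top 47 mm above the table. x is radial (-x outward); pushing its +y pad turns the ring counter-clockwise seen from above. Force on both pads at once means pinched
- pointer (a point): tip of the small yellow pointer (4 mm wide) at the lever's foot, on the ring's edge, 82 mm from the axis (the pointer ends at 84 mm), 43 mm above the table, in line with the lever. Its x axis is radial (-x outward)
- rider (a point): inner top edge of the red clip that marks the wanted setting on the rim: middle of its 10 mm width, 86 mm from the axis, 40 mm above the table (its top). The clip reaches out to 101 mm from the axis; it sits stiffly but can be shifted if pushed hard. Its x axis is radial (-x outward)
- lamp_button_top (a point): centre of the top of the round green lamp button, 26 mm in diameter, 52 mm above the table on a black round housing (42 mm across, top 42 mm above the table) on the console; pressed straight down
- lamp_button (a joint): travel of the lamp button in m: 0 up, 0.006 fully down (5 N); a spring brings it up again
- dropper_bottle: loose amber dropper bottle, 34 mm in diameter, 102 mm high, beside the viewer. Origin: centre of its underside
- weight_large: loose knobbed weight, 34 mm in diameter, 44 mm high. Origin: centre of its underside
- weight_small: loose knobbed weight, 28 mm in diameter, 38 mm high. Origin: centre of its underside
Mind the look-alikes: they are no part of the job. Of the things that look like the dropper_bottle, take the one that is farthest to the robot's right at the start. Leave any turquoise look-alike of the weight_large alone.

How it is judged (in metres and radians):
On the way, in this order (a step that is already met when the one before it is completed fails the run):
1. the pointer stands at the red clip and the ring is at rest (angle between the x axis of pointer and the x axis of rider, either way round below 0.06 rad and velocity of joint analyser_ring between -0.03 and 0.03 rad/s), for 0.3 s.
2. the lamp button is pressed all the way down (value of joint lamp_button above 0.0045 m), for 0.1 s.
At the end, for the whole second after the job is handed in: Ring at rest, pointer within 0.06 rad (5 mm on the rim, half the clip's width) of the red clip's middle; after that the lamp button was pressed (4.5 of its 6 mm) and is up again; clip not shifted by 4 mm; bottle and weights upright, within 15 mm of their places (all of step 1 and value of joint lamp_button below 0.0015 m and distance of rider from where it was at the start of the episode below 0.004 m and distance of each of weight_large, weight_small, dropper_bottle from where it was at the start of the episode below 0.015 m and angle between each of weight_large, weight_small, dropper_bottle's own z axis and vertical below 0.2 rad); the robot touches nothing.
It fails at once if the lever is pinched (force on both its pads at once) (contact force between the fingers and lever_left_pad above 1 N and contact force between the fingers and lever_right_pad above 1 N).
It fails at once if the lamp button is pressed while the pointer is off the red clip (value of joint lamp_button above 0.003 m and not (angle between the x axis of pointer and the x axis of rider, either way round below 0.06 rad)).
It fails at once if the red clip is shifted (distance of rider from where it was at the start of the episode above 0.004 m).
It fails at once if the bottle or a weight is moved, lifted or knocked over (distance of any of weight_large, weight_small, dropper_bottle from where it was at the start of the episode above 0.015 m or angle between any of weight_large, weight_small, dropper_bottle's own z axis and vertical above 0.2 rad).
It also fails if it takes over 58 s, if anything falls off the work surface, if the arm or the gripper's body presses on something with over 40 N, if the wrist force passes 120 N, or if a joint passes its speed limit or range.

## Working session

There is one attempt and no reset: what is moved stays moved. The work goes in short steps, Python scripts to look and compute and a tool call to move; the robot and the scene stay as the last step left them, time stands still between calls to the robot, and variables do not carry over. Pictures are saved under pics/ and viewed, and the job is handed in when it is done.

Besides the shell and the picture viewer there is one more tool, called after ">>>" as name(argument=value, ...) on one line, values as JSON. step_arm: Moves the arm, as the interface text tells. Its arguments: {"type":"object","properties":{"increments":{"type":"string"}},"required":["increments"]}

```bash
ls; mkdir -p pics; python3 - <<'E'
from plant import *
import cv2
print(get_obs(), nose_length)
for n in ("side","top","wrist"):
    c=capture(n); cv2.imwrite(f"pics/{n}0.png",c["frame"][:,:,::-1])
    print(n,{k:v for k,v in c.items() if k!="frame"})
E
```

```text
pics
{'time': 0.0, 'joint_positions': array([ 1.19002431e+00,  3.42721374e-01,  1.52502212e+00, -3.33637635e-05,
        1.27539544e+00, -1.45980786e-01]), 'dq': array([-0.00111956, -0.00165566,  0.0006994 , -0.00166629,  0.00106178,
       -0.00085173]), 'tau': array([ 1.42017914e-03, -4.31245959e+01, -2.44210839e+01,  7.17996550e-02,
        5.60716668e-02, -1.13749738e-04]), 'tool_pos': array([121.97231297, 510.24738971, 248.04385832]), 'tcp_rot': array([-3.14005818e+00, -1.93361613e-04,  2.90681102e+00]), 'contact_force': array([ 0.19029005, -1.0404137 ,  0.44021253]), 'moment': array([ 0.01985954, -0.00260321, -0.0303403 ]), 'grip_width': 92.06036460452144} 22.0
side {'K': array([[469.97736751,   0.        , 260.38800619],
       [  0.        , 469.97736751, 182.05698752],
       [  0.        ,   0.        ,   1.        ]]), 'extrinsics': array([[ 9.94702774e-01, -1.02561575e-01,  6.89311675e-03,
        -5.36867836e+02],
       [-4.96379362e-02, -5.37974754e-01, -8.41498211e-01,
         3.94804097e+01],
       [ 9.00137048e-02,  8.36698444e-01, -5.40215925e-01,
         9.3769
[... 447 characters left out ...]
       [ 5.12481266e-02,  6.04936670e-03, -9.98667630e-01,
         8.98584865e+02],
       [ 0.00000000e+00,  0.00000000e+00,  0.00000000e+00,
         1.00000000e+00]])}
wrist {'K': array([[325.20645195,   0.        , 257.47823234],
       [  0.        , 325.20645195, 194.31220367],
       [  0.        ,   0.        ,   1.        ]]), 'tool_from_camera': array([[ 4.78259142e-04, -9.54031144e-01, -2.99707103e-01,
         8.06922720e+01],
       [ 9.99999612e-01,  2.34562414e-04,  8.49092682e-04,
        -6.29680573e-01],
       [-7.39760841e-04, -2.99707393e-01,  9.54030886e-01,
        -1.35316056e+02],
       [ 0.00000000e+00,  0.00000000e+00,  0.00000000e+00,
         1.00000000e+00]])}
```

View pics/side0.png

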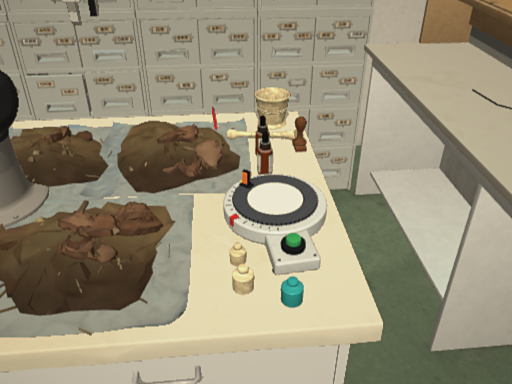

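View pics/top0.png

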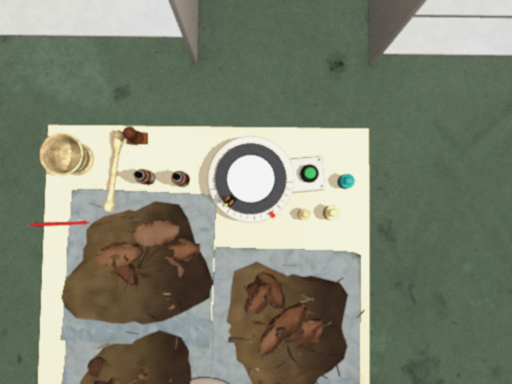

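View pics/wrist0.png

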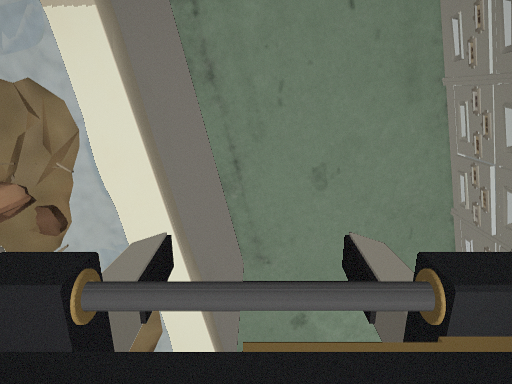

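The side and top views show the viewer with its centre near (250,178) in the top view. The lever is at about (229,201), the red clip at (271,214) and the green button at (310,173). The two real weights are near (305,214) and (331,212), and the bottles are at (144,177) and (180,178). Next I'll measure these.

```bash
cat > h.py <<'E'
import numpy as np, cv2
from plant import *
def ray(c,uv):
    E=c["extrinsics"];R=E[:3,:3];o=-R.T@E[:3,3]
    d=R.T@np.linalg.inv(c["K"])@np.array([uv[0],uv[1],1.]);return o,d/np.linalg.norm(d)
def plane(c,uv,z):
    o,d=ray(c,uv);return o+d*(z-o[2])/d[2]
def tri(r1,r2):
    (o1,d1),(o2,d2)=r1,r2
    s=np.linalg.lstsq(np.c_[d1,-d2],o2-o1,rcond=None)[0]
    a=o1+s[0]*d1;b=o2+s[1]*d2;return (a+b)/2,np.linalg.norm(a-b)
def blobs(img,f,roi=None,amin=4):
    hsv=cv2.cvtColor(img,cv2.COLOR_RGB2HSV_FULL).astype(int)
    H,S,V=hsv[...,0]*360/255,hsv[...,1],hsv[...,2]
    m=f(H,S,V).astype(np.uint8)
    if roi: 
        k=np.zeros_like(m);k[roi[1]:roi[3],roi[0]:roi[2]]=1;m*=k
    n,_,st,ce=cv2.connectedComponentsWithStats(m)
    return [(ce[i].round(2).tolist(),st[i].tolist()) for i in range(1,n) if st[i][4]>=amin]
red=lambda H,S,V:((H<12)|(H>345))&(S>150)&(V>110)
orange=lambda H,S,V:(H>=13)&(H<36)&(S>180)&(V>140)
yellow=lambda H,S,V:(H>=42)&(H<62)&(S>150)&(V>120)
green=lambda H,S,V:(H>110)&(H<160)&(S>130)&(V>60)
E
python3 - <<'E'
from h import *
C={n:capture(n) for n in("top","side")}
R={"top":(200,130,380,230),"side":(215,160,340,310)}
for n,c in C.items():
    for k in("red","orange","yellow","green"): print(n,k,blobs(c["frame"],globals()[k],R[n],2))
    x0,y0,x1,y1=(200,130,380,230) if n=="top" else (210,110,340,310)
    s=4 if n=="top" else 3
    im=cv2.resize(c["frame"][y0:y1,x0:x1],None,fx=s,fy=s,interpolation=cv2.INTER_CUBIC)
    cv2.imwrite(f"pics/{n}_z.png",im[:600,:800,::-1])
    hsv=cv2.cvtColor(c["frame"],cv2.COLOR_RGB2HSV_FULL)
    if n=="top": # white window
        m=((hsv[...,1]<40)&(hsv[...,2]>200)).astype(np.uint8)
    
E
```

```text
top red [([271.65, 214.06], [270, 212, 5, 5, 17])]
top orange [([227.33, 198.33], [227, 198, 2, 2, 3]), ([230.8, 202.1], [229, 200, 4, 5, 10])]
top yellow [([226.5, 203.5], [226, 203, 2, 2, 2])]
top green [([309.87, 172.47], [304, 167, 13, 12, 129])]
side red [([232.77, 218.53], [230, 214, 8, 12, 47])]
side orange [([244.04, 177.6], [242, 172, 5, 12, 55])]
side yellow [([240.5, 181.5], [240, 181, 2, 2, 4])]
side green [([293.01, 239.99], [286, 234, 15, 13, 169])]
```

View pics/top_z.png

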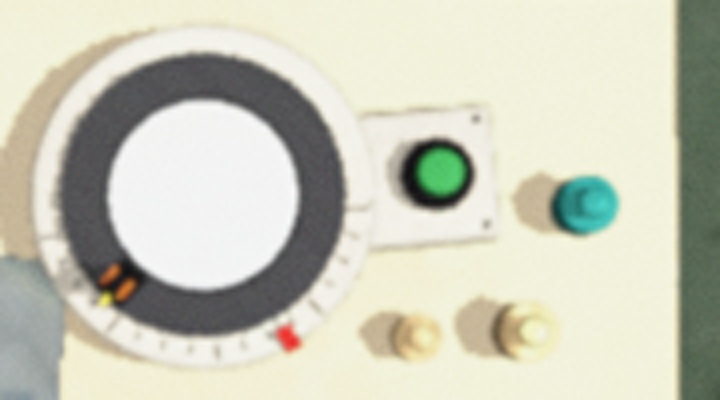

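View pics/side_z.png

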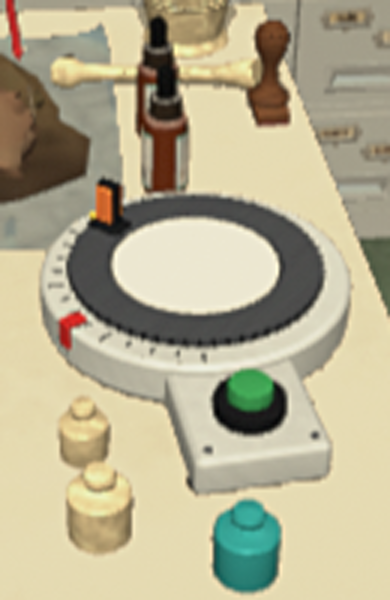

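The zooms show the lever with its yellow pointer at top-view (226.5,203.5) and the clip at (271.7,214.1). The lever has to turn counter-clockwise towards the console, which is to the right in this view. Next I'll locate the centre and the angles.

```bash
python3 - <<'E'
from h import *
C={n:capture(n) for n in("top","side")}
def win(n,seed):
    g=cv2.cvtColor(C[n]["frame"],cv2.COLOR_RGB2GRAY)
    m=(g>150).astype(np.uint8);k,l,st,ce=cv2.connectedComponentsWithStats(m,connectivity=4)
    i=l[seed[1],seed[0]];cs,_=cv2.findContours((l==i).astype(np.uint8),cv2.RETR_EXTERNAL,cv2.CHAIN_APPROX_NONE)
    e=cv2.fitEllipse(max(cs,key=len));print(n,"window",e,st[i]);return e[0],max(cs,key=len)[:,0].astype(float)
ct,ctt=win("top",(250,178));cs,css=win("side",(275,198))
print("centre tri",tri(ray(C["top"],ct),ray(C["side"],cs)))
for n,c in(("top",ctt),("side",css)):
    P=np.array([plane(C[n],p,43.5)[:2] for p in c],np.float32);(x,y),(a,b),_=cv2.fitEllipse(P);print(n,"centre plane",x,y,"diam",a,b)
T,S=C["top"],C["side"]
# fits on plane
print("green tri",tri(ray(T,(309.87,172.47)),ray(S,(293.5,237))),plane(T,(309.87,172.47),52))
print("red top40",plane(T,(271.65,214.06),40),"side",plane(S,(232.77,216),40))
print("red tri",tri(ray(T,(271.65,214.06)),ray(S,(233.5,217))))
print("pointer",plane(T,(226.5,203.5),43),plane(S,(240.5,181.5),44))
print("lever top", plane(T,(229.8,200.8),77))
E
```

```text
top window ((250.34666442871094, 178.22276306152344), (46.714088439941406, 47.021026611328125), 101.92095947265625) [ 227  155   48   48 1791]
side window ((274.66717529296875, 198.19444274902344), (31.541507720947266, 55.23549270629883), 91.42829895019531) [ 247  182   56   33 1431]
centre tri (array([556.38122659, -95.00659287,  38.58816274]), np.float64(0.7755364603359495))
top centre plane 555.7139282226562 -94.96834564208984 diam 104.3936538696289 104.81302642822266
side centre plane 556.0413208007812 -99.46063995361328 diam 103.24553680419922 104.10662078857422
green tri (array([ 569.98149844, -226.46033781,   50.72804513]), np.float64(1.4615929886713246)) [ 569.11614127 -226.18652432   52.        ]
red top40 [ 476.40780495 -143.38599223   40.        ] side [ 474.99875513 -145.40002702   40.        ]
red tri (array([ 476.35779671, -143.57627916,   36.317634  ]), np.float64(0.094176680151521))
pointer [498.59193399 -42.67605171  43.        ] [495.99800019 -39.16284119  44.        ]
lever top [503.62156201 -51.75287766  77.        ]
```

```bash
cat >> h.py <<'E'
def inc(p0,yaw0,targets):
    c,s=np.cos(yaw0),np.sin(yaw0);A=np.array([[c,s,0],[s,-c,0],[0,0,-1]])
    for p,y in targets:
        d=A@(np.array(p)-p0);w=-((y-yaw0+np.pi)%(2*np.pi)-np.pi)
        print("turn z %.3f shift %s"%(w,d.round(1)))
Cn=np.array([556.,-96.])
def lev(th,back,z,r=68,c=Cn):
    rh=np.array([-np.cos(th),-np.sin(th)]);t=np.array([np.sin(th),-np.cos(th)])
    return np.r_[c+r*rh-back*t,z],th+np.pi/2
E
python3 - <<'E'
from h import *
o=get_obs()
inc([122.1,510.6,248.7],o["tcp_rot"][2],[lev(-.70,32,200)])
T=capture("top"); print("bottle",plane(T,(180,178),102), plane(T,(184,180),0))
E
```

```text
turn z 2.036 shift [-516.7 -429.9   48.7]
bottle [549.0412361   51.33008275 102.        ] [553.38826701  60.31351421   0.        ]
```

>>> step_arm(increments="0 0 0.15 -43 -36 4 -1;0 0 0.3 -86 -72 8 -1;0 0 0.45 -129 -107 12 -1;0 0 0.6 -172 -143 16 -1;0 0 0.75 -215 -179 20 -1;0 0 0.9 -258 -215 24 -1;0 0 1.05 -301 -251 28 -1;0 0 1.2 -344 -287 32 -1;0 0 1.35 -387 -322 36 -1;0 0 1.5 -430 -358 40 -1;0 0 1.65 -473 -394 44 -1;0 0 1.8 -517 -430 49 -1;0 0 1.95 -517 -430 49 -1;0 0 2.036 -517 -430 49 -1;0 0 2.036 -517 -430 49 -1;0 0 2.036 -517 -430 49 -1")

```text
time: 2.4
tool_pos: [524.9, -27.7, 199.8]
tcp_rot: [3.142, -0.0, 0.873]
contact_force: [0.4, -0.0, -0.0]
grip_width: 0.4
```

```bash
python3 - <<'E'
from h import *
o=get_obs();print(o)
for n in("wrist","top"): cv2.imwrite(f"pics/{n}1.png",capture(n)["frame"][:,:,::-1])
E
```

```text
{'time': 2.4, 'joint_positions': array([-1.98682336e-01,  3.87751474e-01,  1.59826949e+00,  9.30454578e-05,
        1.15548414e+00,  4.99299731e-01]), 'dq': array([ 2.34279776e-03, -3.70732407e-03,  6.99554570e-04, -3.87448678e-04,
        4.93759781e-05,  6.18061818e-03]), 'tau': array([-1.29319802e-01, -4.39471042e+01, -2.30296129e+01,  7.57019268e-02,
       -9.72534501e-03,  1.08256916e-02]), 'tool_pos': array([524.86469732, -27.71666752, 199.76189336]), 'tcp_rot': array([ 3.14155656e+00, -1.16664280e-04,  8.72776723e-01]), 'contact_force': array([ 0.44450473, -0.0202368 , -0.04773893]), 'moment': array([-0.11288224,  0.09610824, -0.05074752]), 'grip_width': 0.4030017753729962}
```

View pics/wrist1.png

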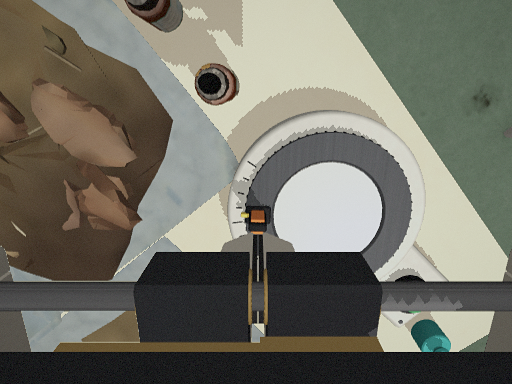

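The wrist view shows the lever at (258,217), straight ahead of the closed fingers. The window centre is near (328,210). I'll cross-check the lever, centre and button from here.

```bash
cat >> h.py <<'E'
from scipy.spatial.transform import Rotation as Ro
def wrist():
    o=get_obs();c=capture("wrist");M=np.eye(4);M[:3,:3]=Ro.from_euler("xyz",o["tcp_rot"]).as_matrix();M[:3,3]=o["tool_pos"]
    c["extrinsics"]=np.linalg.inv(M@c["tool_from_camera"]);return c
E
python3 - <<'E'
from h import *
c=wrist()
for k in("red","orange","yellow","green"): print(k,blobs(c["frame"],globals()[k],(220,180,340,250),2))
g=cv2.cvtColor(c["frame"],cv2.COLOR_RGB2GRAY);m=(g>150).astype(np.uint8)
k,l,st,ce=cv2.connectedComponentsWithStats(m,connectivity=4)
cs,_=cv2.findContours((l==l[200,328]).astype(np.uint8),cv2.RETR_EXTERNAL,cv2.CHAIN_APPROX_NONE)
q=max(cs,key=len)[:,0]; q=q[q[:,1]<238]
P=np.array([plane(c,p,43.5)[:2] for p in q],np.float32);print(cv2.fitEllipse(P))
b=[b for b in blobs(c["frame"],orange,(220,180,340,250),2)]
for x in b: print("orange",plane(c,x[0],72))
for x in blobs(c["frame"],yellow,(220,180,340,250),2): print("yel",plane(c,x[0],44))
E
```

```text
red []
orange [([262.67, 211.33], [262, 211, 2, 2, 3]), ([251.5, 218.5], [251, 218, 2, 2, 2])]
yellow [([242.67, 213.17], [241, 213, 5, 2, 6]), ([247.6, 215.6], [247, 214, 2, 4, 5])]
green []
((556.9888916015625, -94.91117858886719), (102.4957046508789, 102.84355163574219), 72.05464172363281)
orange [518.31225523 -43.88506438  72.        ]
orange [506.64487077 -42.75321785  72.        ]
yel [496.14738979 -41.31857774  44.        ]
yel [498.14241195 -46.23463577  44.        ]
```

```bash
sed -i 's/^Cn=.*/Cn=np.array([556.5,-95.5])/' h.py; python3 - <<'E'
from h import *
o=get_obs()
p,y=o["tool_pos"],o["tcp_rot"][2]
inc(p,y,[lev(-.72,30,150),lev(-.72,30,76)])
E
```

```text
turn z 0.021 shift [-0.1  0.5 49.8]
turn z 0.021 shift [-1.000e-01  5.000e-01  1.238e+02]
```

>>> step_arm(increments="0 0 0.02 0 0.5 40 -1;0 0 0.02 0 0.5 80 -1;0 0 0.02 0 0.5 100 -1;0 0 0.02 0 0.5 115 -1;0 0 0.02 0 0.5 124 -1;0 0 0.02 0 0.5 124 -1;0 0 0.02 0 0.5 124 -1")

```text
time: 3.42
tool_pos: [525.8, -28.3, 76.4]
tcp_rot: [3.14, -0.001, 0.851]
contact_force: [-0.3, -0.7, -0.0]
grip_width: 0.4
```

```bash
python3 - <<'E'
from h import *
cv2.imwrite("pics/side2.png",cv2.resize(capture("side")["frame"][110:310,160:360,::-1],None,fx=3,fy=3))
cv2.imwrite("pics/w2.png",capture("wrist")["frame"][:,:,::-1])
o=get_obs();p,y=o["tool_pos"],o["tcp_rot"][2];print(p,y)
inc(p,y,[lev(th,16.5,76) for th in np.arange(-.72,.56,.08)])
E
```

```text
[525.76101236 -28.25950725  76.45358908] 0.8508250126241816
turn z 0.000 shift [-13.8  -0.6   0.5]
turn z -0.080 shift [-19.3  -1.7   0.5]
turn z -0.160 shift [-24.8  -2.3   0.5]
turn z -0.240 shift [-30.4  -2.5   0.5]
turn z -0.320 shift [-36.   -2.3   0.5]
turn z -0.400 shift [-41.6  -1.6   0.5]
turn z -0.480 shift [-47.   -0.5   0.5]
turn z -0.560 shift [-52.4   1.1   0.5]
turn z -0.640 shift [-57.7   3.    0.5]
turn z -0.720 shift [-62.7   5.4   0.5]
turn z -0.800 shift [-67.6   8.2   0.5]
turn z -0.880 shift [-72.2  11.4   0.5]
turn z -0.960 shift [-76.5  14.9   0.5]
turn z -1.040 shift [-80.6  18.8   0.5]
turn z -1.120 shift [-84.3  23.    0.5]
turn z -1.200 shift [-87.7  27.4   0.5]
```

View pics/side2.png

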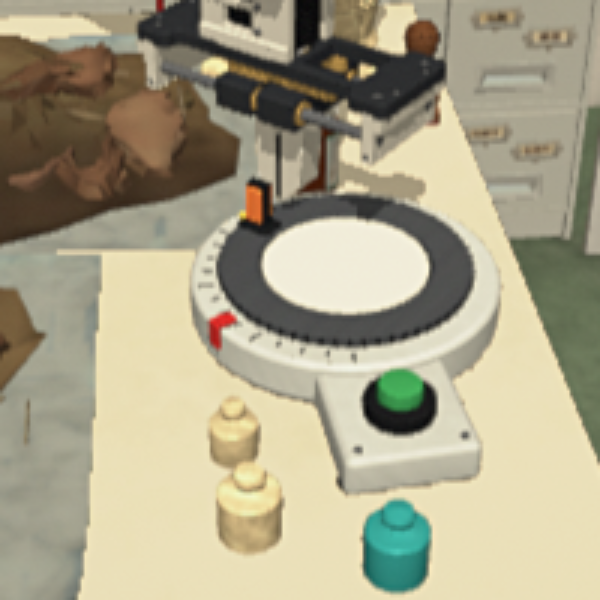

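View pics/w2.png

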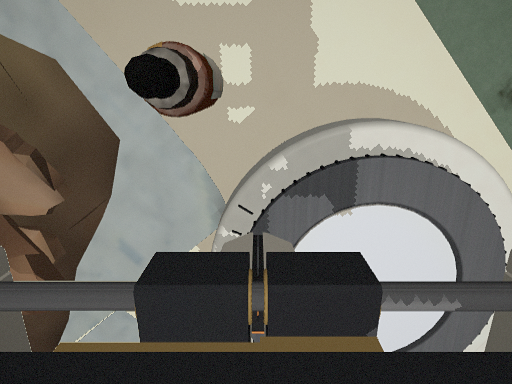

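The side view shows the closed fingers down behind the lever, on its +y side, with nothing touched. In the zoom the lever is at (257,203) and the clip at (221,328). I'll push most of the way and then look.

>>> step_arm(increments="0 0 0 -7 0 0.5 -1;0 0 0 -13.8 -0.6 0.5 -1;0 0 -0.08 -19.3 -1.7 0.5 -1;0 0 -0.16 -24.8 -2.3 0.5 -1;0 0 -0.24 -30.4 -2.5 0.5 -1;0 0 -0.32 -36 -2.3 0.5 -1;0 0 -0.40 -41.6 -1.6 0.5 -1;0 0 -0.48 -47 -0.5 0.5 -1;0 0 -0.56 -52.4 1.1 0.5 -1;0 0 -0.64 -57.7 3 0.5 -1;0 0 -0.72 -62.7 5.4 0.5 -1;0 0 -0.80 -67.6 8.2 0.5 -1;0 0 -0.88 -72.2 11.4 0.5 -1;0 0 -0.96 -76.5 14.9 0.5 -1;0 0 -1.0 -78.6 17 0.5 -1;0 0 -1.0 -78.6 17 0.5 -1")

```text
time: 5.52
tool_pos: [485.8, -98.8, 75.3]
tcp_rot: [-3.141, -0.0, 1.85]
contact_force: [0.5, -0.3, 0.3]
grip_width: 0.6
```

```bash
cat >> h.py <<'E'
def look(tag):
    S,T=capture("side"),capture("top")
    for n,c,r in(("side",S,(215,160,340,260)),("top",T,(200,130,330,230))):
        for k in("red","orange","yellow"):
            for b in blobs(c["frame"],globals()[k],r,2):
                z={"red":40,"orange":65 if n=="side" else 75,"yellow":44}[k]
                q=plane(c,b[0],z)[:2]-Cn
                print(n,k,b,"rel",q.round(1),"r %.1f th %.3f"%(np.hypot(*q),np.arctan2(-q[1],-q[0])))
    cv2.imwrite(f"pics/s{tag}.png",cv2.resize(S["frame"][150:300,200:360,::-1],None,fx=4,fy=4,interpolation=cv2.INTER_CUBIC))
    cv2.imwrite(f"pics/t{tag}.png",cv2.resize(T["frame"][130:230,200:360,::-1],None,fx=5,fy=5,interpolation=cv2.INTER_CUBIC))
    o=get_obs();print(o["time"],o["tool_pos"],o["tcp_rot"],o["contact_force"])
    return o
E
python3 - <<'E'
from h import *
look(3)
E
```

```text
side red ([232.72, 218.54], [230, 214, 8, 12, 46]) rel [-82.  -57.4] r 100.1 th 0.610
side orange ([241.97, 197.32], [239, 192, 7, 12, 75]) rel [-63.3 -29.2] r 69.7 th 0.432
side yellow ([235.0, 204.5], [234, 203, 3, 4, 10]) rel [-75.8 -20.6] r 78.5 th 0.266
5.625 [486.08230049 -98.65975273  75.24971371] [3.14145863e+00 9.94337987e-05 1.84964573e+00] [-0.01007083  0.06926359  0.40417585]
```

View pics/s3.png

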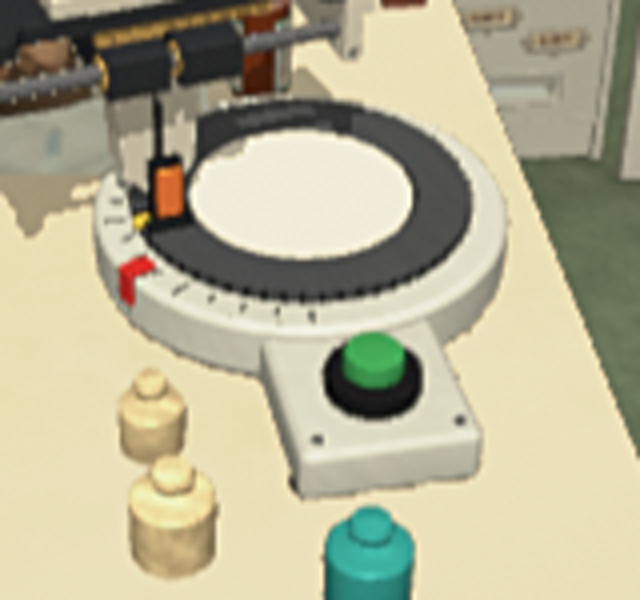

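View pics/t3.png

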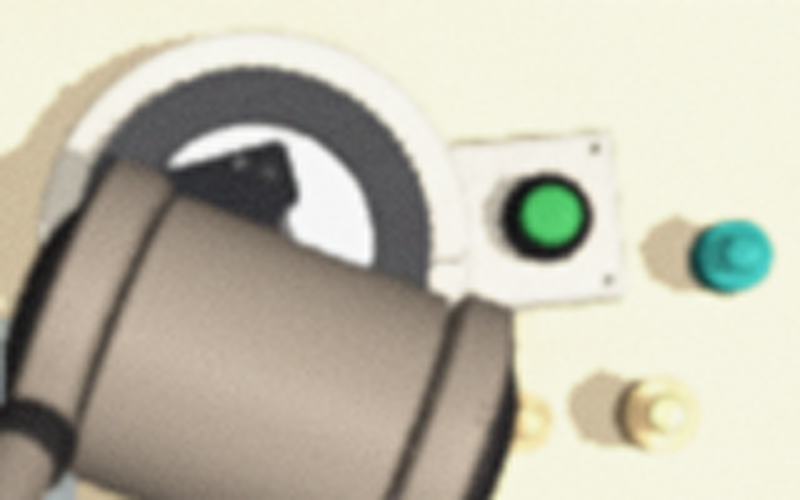

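The side view shows the pointer at zoom (141,220), about 0.25–0.28 rad short of the clip at (137,268). The top view is blocked by the wrist. I'll push to about 0.46 and look again.

```bash
python3 - <<'E'
from h import *
o=get_obs();p,y=o["tool_pos"],o["tcp_rot"][2]
print(y-np.pi/2)
inc(p,y,[lev(th,16.5,75.5) for th in (.32,.36,.4,.44)])
S=capture("side")
for uv in((234.25,216.75),(236,216)):
    q=plane(S,uv,40)[:2]-[556,-99.5];print(q,np.hypot(*q),np.arctan2(-q[1],-q[0]))
E
```

```text
0.2788494030056836
turn z -0.041 shift [-2.7 -0.1 -0.3]
turn z -0.081 shift [-5.4 -0.5 -0.3]
turn z -0.121 shift [-8.2 -0.9 -0.3]
turn z -0.161 shift [-11.   -1.2  -0.3]
[-78.50208488 -48.36220775] 92.20347319157221 0.5521466760905414
[-75.27569749 -46.43716691] 88.44682641540702 0.5527494271550686
```

>>> step_arm(increments="0 0 -0.04 -2.7 -0.1 0 -1;0 0 -0.08 -5.4 -0.5 0 -1;0 0 -0.12 -8.2 -0.9 0 -1;0 0 -0.16 -11 -1.2 0 -1;0 0 -0.16 -11 -1.2 0 -1;0 0 -0.16 -11 -1.2 0 -1")

```text
time: 6.42
tool_pos: [487.8, -109.2, 75.1]
tcp_rot: [-3.141, -0.001, 2.01]
contact_force: [-1.4, 2.3, -0.7]
grip_width: 0.7
```

```bash
python3 - <<'E'
from h import *
o=look(4)
p,y=o["tool_pos"],o["tcp_rot"][2];print(y-np.pi/2)
d=p[:2]-Cn;print("tool rel",d,"r",np.hypot(*d),"lever th est",np.arctan2(-d[1],-d[0])+np.arctan2(16.5,68))
S=capture("side")
for b in blobs(S["frame"],yellow,(215,160,340,260),2):
    q=plane(S,b[0],43.5)[:2]-[556,-99.5];print(q,np.hypot(*q),np.arctan2(-q[1],-q[0]))
E
```

```text
side red ([232.77, 218.53], [230, 214, 8, 12, 47]) rel [-81.9 -57.3] r 100.0 th 0.611
side orange ([244.73, 199.95], [242, 194, 6, 13, 66]) rel [-59.  -37.8] r 70.1 th 0.571
side yellow ([237.5, 208.07], [236, 206, 4, 5, 14]) rel [-71.9 -32.2] r 78.8 th 0.421
6.525 [ 487.85592875 -109.19249218   75.04114049] [-3.14115779e+00 -5.70779020e-04  2.01030660e+00] [-1.2005296   0.88316716 -0.57505164]
0.43951027596133807
tool rel [-68.64407125 -13.69249218] r 69.99637747231095 lever th est 0.4349330884092587
[-71.36051443 -27.48632354] 76.47104681836026 0.36766169875033866
```

View pics/s4.png

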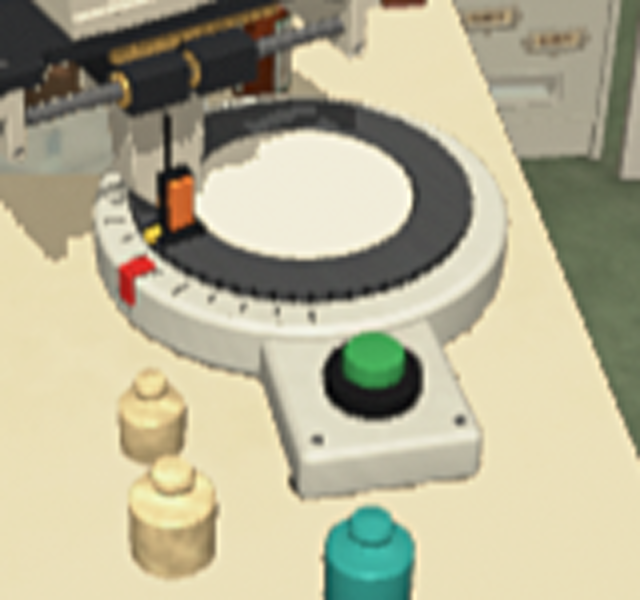

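The pointer is now at zoom (152,234), about 0.11–0.18 rad short of the clip at (137,268). I'll push a further 0.09 rad and then back off so the top camera has a clear view.

```bash
python3 - <<'E'
from h import *
o=get_obs();p,y=o["tool_pos"],o["tcp_rot"][2]
inc(p,y,[lev(th,16.5,75.5) for th in (.47,.50,.53)]+[lev(.53,40,75.5),lev(.53,40,190),lev(.53,120,190)])
E
```

```text
turn z -0.030 shift [-2.4 -0.5 -0.4]
turn z -0.060 shift [-4.5 -0.9 -0.4]
turn z -0.090 shift [-6.6 -1.3 -0.4]
turn z -0.090 shift [16.8 -3.4 -0.4]
turn z -0.090 shift [  16.8   -3.4 -114.9]
turn z -0.090 shift [  96.5  -10.6 -114.9]
```

>>> step_arm(increments="0 0 -0.03 -2.4 -0.5 0 -1;0 0 -0.06 -4.5 -0.9 0 -1;0 0 -0.09 -6.6 -1.3 0 -1;0 0 -0.09 -6.6 -1.3 0 -1;0 0 -0.09 -6.6 -1.3 0 -1;0 0 -0.09 2 -2 0 -1;0 0 -0.09 16.8 -3.4 0 -1;0 0 -0.09 16.8 -3.4 -30 -1;0 0 -0.09 30 -3.4 -80 -1;0 0 -0.09 65 -7 -115 -1;0 0 -0.09 100 -10 -115 -1;0 0 -0.09 130 -10 -115 -1;0 0 -0.09 130 -10 -115 -1")

```text
time: 8.2
tool_pos: [422.4, 5.8, 190.5]
tcp_rot: [3.141, -0.0, 2.104]
contact_force: [-0.3, -0.5, 0.5]
grip_width: 0.5
```

```bash
python3 - <<'E'
from h import *
o=look(5)
c=wrist();cv2.imwrite("pics/w5.png",c["frame"][:,:,::-1])
E
```

```text
side red ([232.77, 218.53], [230, 214, 8, 12, 47]) rel [-81.9 -57.3] r 100.0 th 0.611
side orange ([247.13, 202.33], [245, 196, 6, 13, 61]) rel [-55.3 -45.6] r 71.6 th 0.689
side yellow ([240.23, 210.23], [239, 209, 4, 4, 13]) rel [-67.4 -39.2] r 78.0 th 0.527
top red ([271.65, 214.06], [270, 212, 5, 5, 17]) rel [-80.1 -47.9] r 93.3 th 0.539
top orange ([268.5, 202.0], [268, 201, 2, 3, 4]) rel [-54.4 -39.1] r 66.9 th 0.623
top orange ([264.6, 205.4], [264, 204, 2, 4, 5]) rel [-61.7 -30.8] r 69.0 th 0.463
top yellow ([268.5, 207.0], [268, 207, 2, 1, 2]) rel [-64.5 -40.5] r 76.2 th 0.561
8.3 [423.83959149   4.15068453 190.42042687] [3.14082923e+00 8.73555460e-04 2.10201934e+00] [ 0.76924364 -0.19455021 -0.36418113]
```

View pics/s5.png

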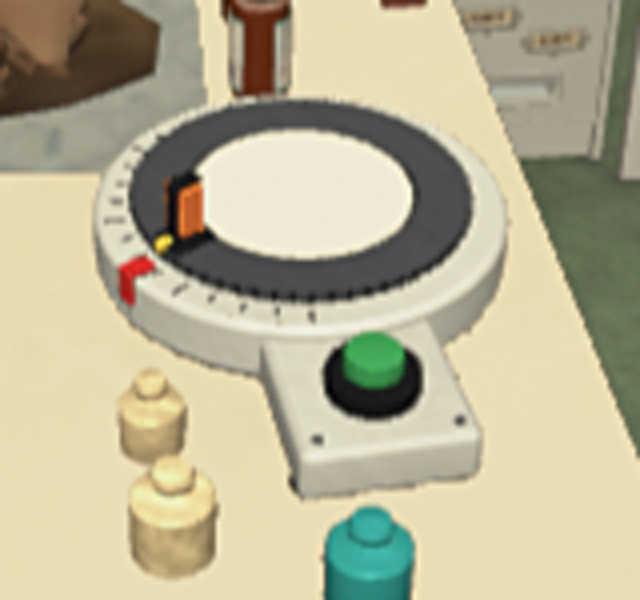

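View pics/t5.png

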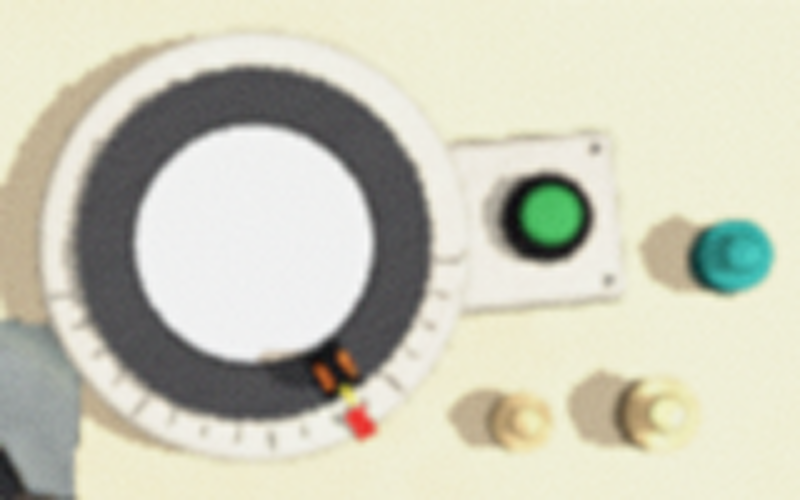

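View pics/w5.png

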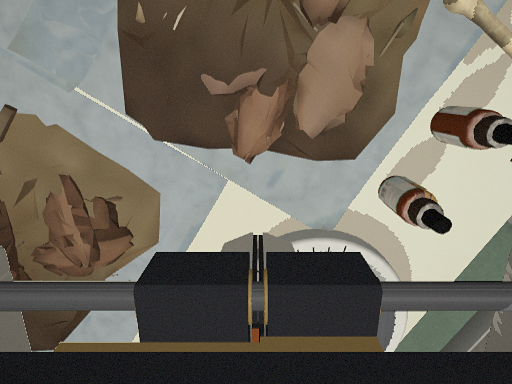

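In the top view, lever, pointer (268.5,207) and clip (271.7,214.1) line up radially: lever 0.543, pointer 0.56, clip 0.539. The side view alone suggests it may be a little short, so I'll take a closer wrist view.

```bash
python3 - <<'E'
from h import *
o=get_obs();p,y=o["tool_pos"],o["tcp_rot"][2]
inc(p,y,[lev(.54,75,150,r=78)])
E
```

```text
turn z -0.010 shift [-78.4 -14.7  40.3]
```

>>> step_arm(increments="0 0 -0.01 -40 -7 20 -1;0 0 -0.01 -78 -15 40 -1;0 0 -0.01 -78 -15 40 -1;0 0 -0.01 -78 -15 40 -1;0 0 -0.01 -78 -15 40 -1")

```text
time: 8.98
tool_pos: [450.2, -70.4, 150.6]
tcp_rot: [3.141, 0.0, 2.111]
contact_force: [-0.1, -0.4, -0.1]
grip_width: 0.5
```

```bash
python3 - <<'E'
from h import *
c=wrist();cv2.imwrite("pics/w6.png",c["frame"][:,:,::-1])
for k,z in(("red",39.5),("orange",65),("yellow",44)):
    for b in blobs(c["frame"],globals()[k],None,2):
        q=plane(c,b[0],z)[:2]-Cn
        print(k,b,"rel",q.round(1),"r %.1f th %.3f"%(np.hypot(*q),np.arctan2(-q[1],-q[0])))
E
```

```text
(no output)
```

View pics/w6.png

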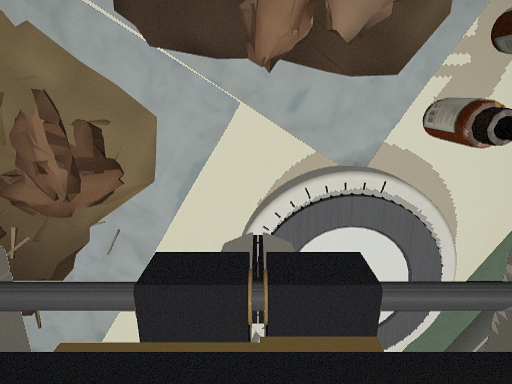

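The wrist camera looks on the tool's +x side, so the lever was hidden behind the gripper. I'll move on past the lever, at height.

```bash
python3 - <<'E'
from h import *
o=get_obs();p,y=o["tool_pos"],o["tcp_rot"][2]
inc(p,y,[lev(.54,-30,150,r=80)])
E
```

```text
turn z 0.001 shift [-106.2   -1.9    0.7]
```

>>> step_arm(increments="0 0 0 -50 -1 0 -1;0 0 0 -106 -2 0 -1;0 0 0 -106 -2 0 -1;0 0 0 -106 -2 0 -1;0 0 0 -106 -2 0 -1")

```text
time: 9.65
tool_pos: [502.5, -161.6, 150.4]
tcp_rot: [-3.142, -0.0, 2.112]
contact_force: [-0.3, -0.5, -0.2]
grip_width: 0.3
```

```bash
python3 - <<'E'
from h import *
c=wrist();cv2.imwrite("pics/w7.png",c["frame"][:,:,::-1])
for k,z in(("red",39.5),("orange",65),("yellow",44)):
    for b in blobs(c["frame"],globals()[k],None,2):
        q=plane(c,b[0],z)[:2]-Cn
        print(k,b,"rel",q.round(1),"r %.1f th %.3f"%(np.hypot(*q),np.arctan2(-q[1],-q[0])))
g=cv2.cvtColor(c["frame"],cv2.COLOR_RGB2GRAY);m=(g>150).astype(np.uint8)
k,l,st,ce=cv2.connectedComponentsWithStats(m,connectivity=4)
E
```

```text
red ([239.74, 164.45], [230, 158, 20, 13, 226]) rel [-79.7 -49.5] r 93.8 th 0.556
orange ([281.57, 169.14], [279, 167, 5, 4, 7]) rel [-54.7 -32. ] r 63.4 th 0.529
yellow ([258.25, 166.5], [253, 166, 10, 4, 12]) rel [-67.1 -42.7] r 79.5 th 0.566
```

View pics/w7.png

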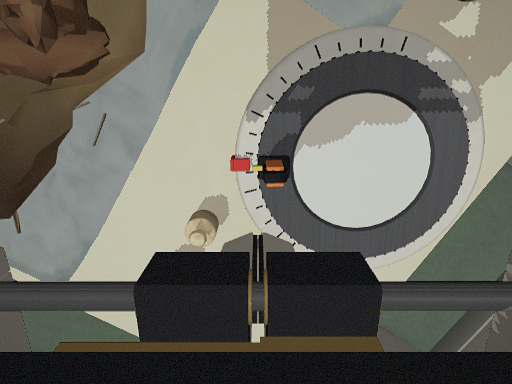

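The wrist view shows the clip at (240,164), the pointer at (258,167) and the lever at (275,168), all in line: pointer 0.566, clip 0.556. I'll refine this with the ring centre measured in the same view.

```bash
python3 - <<'E'
from h import *
c=wrist()
g=cv2.cvtColor(c["frame"],cv2.COLOR_RGB2HSV)
im=c["frame"].astype(int);m=((im.min(2)>100)).astype(np.uint8)
k,l,st,ce=cv2.connectedComponentsWithStats(m,connectivity=4)
i=l[190,370];print(st[i])
cs,_=cv2.findContours((l==i).astype(np.uint8),cv2.RETR_EXTERNAL,cv2.CHAIN_APPROX_NONE)
P=np.array([plane(c,p,43.5)[:2] for p in cv2.convexHull(max(cs,key=len))[:,0]],np.float32);e=cv2.fitEllipse(P);print(e)
for name,uv,z in(("red",blobs(c["frame"],red)[0][0],39.5),("yel",blobs(c["frame"],yellow)[0][0],44)):
    q=plane(c,uv,z)[:2]-np.array(e[0]);print(name,q,np.hypot(*q),np.arctan2(-q[1],-q[0]))
cv2.imwrite("pics/w7z.png",cv2.resize(c["frame"][135:195,215:305,::-1],None,fx=8,fy=8,interpolation=cv2.INTER_NEAREST))
print(plane(c,(201,240),30))
E
```

```text
[  293    93   138   135 14496]
((555.314697265625, -96.53803253173828), (103.61103820800781, 103.6796875), 73.31465148925781)Traceback (most recent call last):
  File "<stdin>", line 9, in <module>
IndexError: list index out of range
```

```bash
python3 - <<'E'
from h import *
c=wrist();cn=np.array([555.31,-96.54])
cv2.imwrite("pics/w7z.png",cv2.resize(c["frame"][135:195,215:305,::-1],None,fx=8,fy=8,interpolation=cv2.INTER_NEAREST))
yl=lambda H,S,V:(H>=40)&(H<64)&(S>130)&(V>80)
for nm,f,z in(("red",red,39.8),("yel",yl,44)):
  for b in blobs(c["frame"],f,(225,150,300,190),2):
    q=plane(c,b[0],z)[:2]-cn;print(nm,b,np.hypot(*q),np.arctan2(-q[1],-q[0]))
E
```

```text
red ([239.5, 163.56], [230, 158, 20, 13, 227]) 92.33056359837502 0.5486956311295601
yel ([257.36, 167.13], [252, 165, 11, 6, 53]) 78.62107236061141 0.5736751294076502
```

View pics/w7z.png

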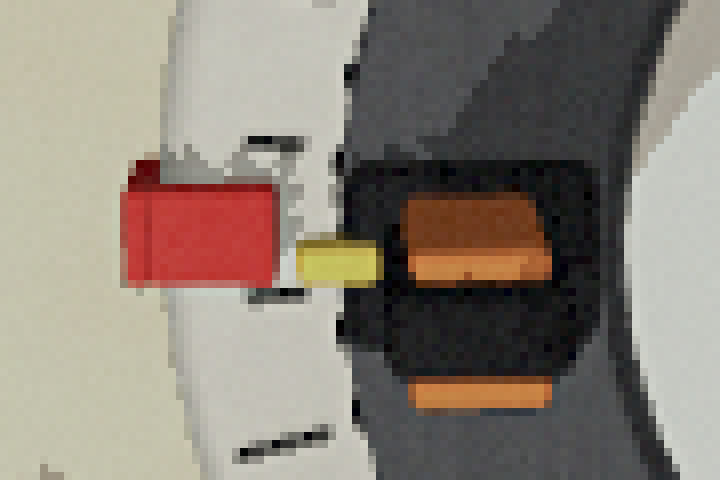

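Clip, pointer and lever line up in the close-up. The pointer is about 0.02 rad past the clip's middle, and the tolerance is 0.06. Next is the button.

```bash
python3 - <<'E'
from h import *
o=get_obs();p,y=o["tool_pos"],o["tcp_rot"][2]
inc(p,y,[([569.5,-226.3,150],y),([569.5,-226.3,80],y)])
E
```

```text
turn z -0.000 shift [-89.5  24.1   0.5]
turn z -0.000 shift [-89.5  24.1  70.5]
```

>>> step_arm(increments="0 0 0 -45 12 0 -1;0 0 0 -89.5 24 0 -1;0 0 0 -89.5 24 0 -1;0 0 0 -89.5 24 20 -1;0 0 0 -89.5 24 45 -1;0 0 0 -89.5 24 62 -1;0 0 0 -89.5 24 70 -1;0 0 0 -89.5 24 70 -1;0 0 0 -89.5 24 70 -1")

```text
time: 10.92
tool_pos: [570.0, -227.4, 81.1]
tcp_rot: [3.141, 0.001, 2.111]
contact_force: [-1.1, 0.7, -0.5]
grip_width: 0.5
```

```bash
python3 - <<'E'
from h import *
look(8)
E
```

```text
side red ([232.77, 218.53], [230, 214, 8, 12, 47]) rel [-81.9 -57.3] r 100.0 th 0.611
11.025 [ 569.99500655 -227.47555165   81.04327926] [3.14072702e+00 1.21868110e-03 2.11077238e+00] [-0.69753288  0.09068181  0.05881514]
```

View pics/s8.png

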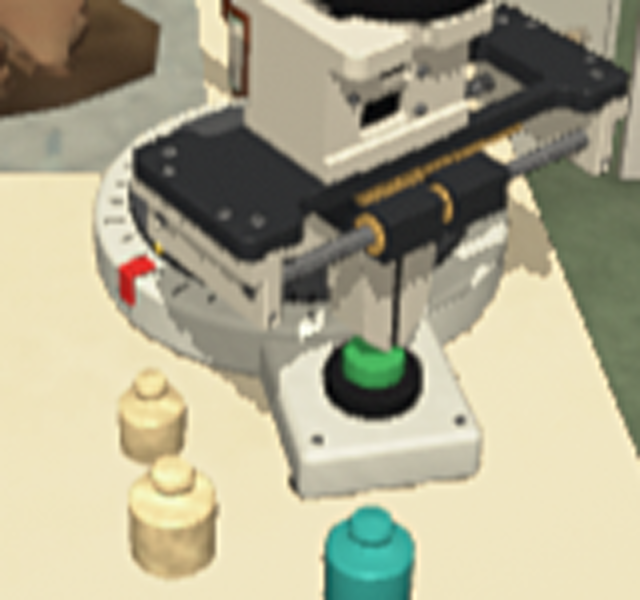

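The fingers are centred over the green button, about 7 mm above it, and the gripper body is well above the lever. Now I'll press.

>>> step_arm(increments="0 0 0 0 0 5 -1;0 0 0 0 0 9 -1;0 0 0 0 0 11 -1;0 0 0 0 0 12.5 -1;0 0 0 0 0 13 -1;0 0 0 0 0 13 -1;0 0 0 0 0 13 -1")

```text
time: 11.9
tool_pos: [569.9, -227.5, 68.2]
tcp_rot: [3.141, 0.001, 2.111]
contact_force: [-1.0, 1.5, 8.6]
grip_width: 0.3
```

The force is 8.6 N, above the 5 N full-press value, and the tips are at 46 mm, so the button is at the bottom. I'll add a slight extra press to confirm the stop, then lift clear.

>>> step_arm(increments="0 0 0 0 0 0.7 -1;0 0 0 0 0 0.7 -1")

```text
time: 12.15
tool_pos: [569.9, -227.4, 68.1]
tcp_rot: [3.141, 0.001, 2.111]
contact_force: [-3.1, 0.8, 12.6]
grip_width: 0.3
```

>>> step_arm(increments="0 0 0 0 0 -8 -1;0 0 0 0 0 -20 -1;0 0 0 0 0 -50 -1;0 0 0 0 0 -100 -1;0 0 0 0 0 -140 -1;0 0 0 0 0 -140 -1")

```text
time: 12.9
tool_pos: [570.8, -227.9, 210.4]
tcp_rot: [3.138, 0.006, 2.111]
contact_force: [0.6, -0.2, -0.9]
grip_width: 0.7
```

```bash
python3 - <<'E'
from h import *
o=get_obs();p,y=o["tool_pos"],o["tcp_rot"][2];print(p,y)
inc(p,y,[([440,100,210],y),lev(.54,-30,150,r=80)])
c=wrist();cv2.imwrite("pics/w9.png",c["frame"][:,:,::-1])
E
```

```text
[ 570.84428236 -227.90808667  210.39649121] 2.1108894864032286
turn z -0.000 shift [348.5  56.4   0.4]
turn z 0.000 shift [ 90.9 -24.2  60.4]
```

The stop is confirmed: 12.6 N with no further travel. I'll move clear and check.

>>> step_arm(increments="0 0 0 60 10 0 -1;0 0 0 120 20 0 -1;0 0 0 180 30 0 -1;0 0 0 240 40 0 -1;0 0 0 300 50 0 -1;0 0 0 348 56 0 -1;0 0 0 348 56 0 -1;0 0 0 348 56 0 -1;0 0 0 348 56 0 -1")

```text
time: 14.08
tool_pos: [439.0, 99.0, 206.1]
tcp_rot: [-3.141, -0.0, 2.109]
contact_force: [0.8, -0.2, 0.3]
grip_width: 0.7
```

```bash
python3 - <<'E'
from h import *
look(10)
c=capture("top");print(blobs(c["frame"],green,(200,130,380,230)));s=capture("side");print(blobs(s["frame"],green,(215,160,340,310)))
E
```

```text
side red ([232.77, 218.53], [230, 214, 8, 12, 47]) rel [-81.9 -57.3] r 100.0 th 0.611
side orange ([247.13, 202.33], [245, 196, 6, 13, 61]) rel [-55.3 -45.6] r 71.6 th 0.689
side yellow ([240.33, 210.33], [239, 209, 4, 4, 12]) rel [-67.3 -39.6] r 78.0 th 0.532
top red ([271.65, 214.06], [270, 212, 5, 5, 17]) rel [-80.1 -47.9] r 93.3 th 0.539
top orange ([268.5, 202.5], [268, 202, 2, 2, 2]) rel [-55.4 -39.1] r 67.8 th 0.614
top orange ([264.6, 205.4], [264, 204, 2, 4, 5]) rel [-61.7 -30.8] r 69.0 th 0.463
top yellow ([268.5, 207.0], [268, 207, 2, 1, 2]) rel [-64.5 -40.5] r 76.2 th 0.561
14.175 [439.0350468   98.99922669 206.19414506] [-3.14109251e+00 -2.61407625e-04  2.10891138e+00] [-0.04682692 -0.32859817 -0.92920144]
[([309.84, 172.43], [304, 167, 13, 12, 128])]
[([293.01, 239.99], [286, 234, 15, 13, 169])]
```

View pics/t10.png

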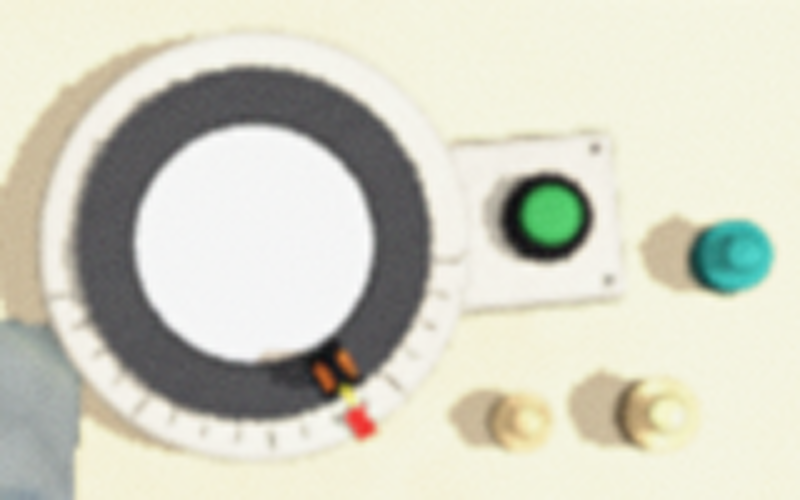

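View pics/s10.png

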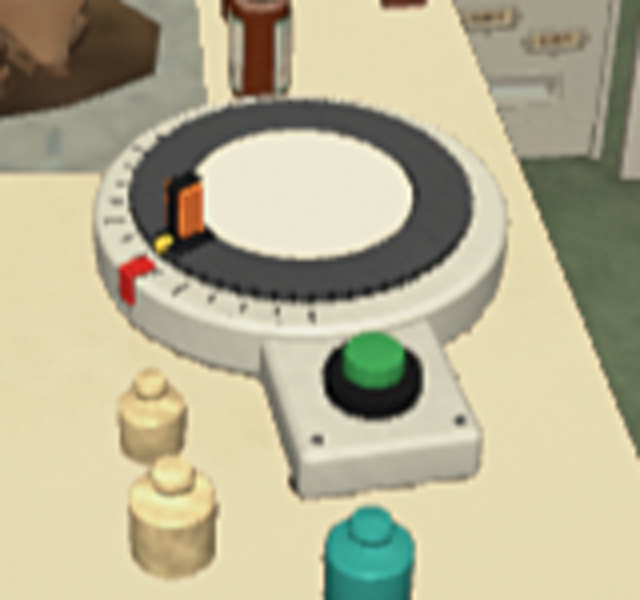

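The pointer is still in line with the clip, the button is up again and matches its starting pixels, nothing else has shifted, and the arm is clear. I'll hand the job in.

```bash
python3 -c "
from plant import *
print(close_job())"
```

```text
the job is handed in; nothing more can be done
None
```

I pushed the lever about 1.26 rad counter-clockwise to the red clip with the closed fingers and let the ring come to rest. I then pressed the green button to its stop, lifted off, moved the arm clear and handed the job in. It took about 14 s of the 58 s, and no verdict was reported.

**Pointer:**
- The wrist close-up before the press put it 0.01–0.025 rad past the clip's middle.
- The final top view gave the lever at about 0.54, the pointer at 0.56 (only 2 pixels) and the clip at 0.54, against a tolerance of 0.06.
- The side view alone disagreed before the press, at about 0.07 rad short. I discounted it because it placed the ring centre about 4 mm off from the other two views, and I did not resolve the difference.

**Button:** The force read 8.6 N, then 12.6 N with no further travel, which shows it reached its stop. Afterwards it was back at its starting position in both views.

**Left alone:**
- The clip's pixels did not change.
- By eye, the two weights stood as before.
- I did not measure the bottle again, but the fingers never went near it.

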